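# Lift the nest plate off its locating pins

## Task

Two pin fixtures on the bench hold grey printed nest plates. Take the rectangular plate by its handle, lift it straight up off its two pins and carry it level, without cocking it, then set it down gently, flat on the floor of the empty sheet-steel tray, and let go. Leave the round plate on its own pins.

Things in the scene. Friction and masses are not known exactly. Their poses are not given: they have to be found in the camera images.
- nest_plate: Rectangular grey printed plate to move: 130 (x) by 84 (y) by 10 mm, about 0.25 kg. Origin: centre of its underside, z up. Solid upright handle in the middle, 50 mm along x, 18 mm wide (y), from the plate's top to 46 mm above the origin: pinch it across y from above. Two 13 mm through holes at x = +50 and -50 mm, y = 0, sit over the pins. Six flat black dots on top.
- fixture: Fixture holding the rectangular plate, fixed: aluminium base 170 (x) by 130 (y) by 18 mm with two upright steel pins, 10 mm diameter, at x = +50 and -50 mm, y = 0, rising 40 mm above the base's top. Origin: centre of its underside, on the bench; z up. The plate starts flat on the base, its axes parallel to the fixture's, and must rise 40 mm to clear the pins.
- tray: The empty dark sheet-steel tray, fixed to the bench: 210 mm (x) by 170 mm (y) by 20 mm high outside, walls and floor 5 mm thick, open at the top. Origin: centre of its underside, on the bench; z up. Its inner floor is 5 mm above the origin.
- round_plate: The other grey nest plate, which stays where it is: a disc of 130 mm diameter with the same handle, seated on the same kind of two-pin fixture. Origin: centre of its underside, z up.
Things that resemble listed ones, but are neither listed nor needed, are in the scene too. What is shaped like the nest_plate but orange is not meant. Leave any orange or turquoise look-alike of the fixture alone.

How it is judged:
On the way:
1. the rectangular plate has been lifted level, clear above its pins (z of nest_plate in the frame of fixture above 0.06 m and angle between nest_plate's own z axis and vertical below 0.175 rad), for 0.1 s.
At the end, for the whole second after the job is handed in: The rectangular plate lies released and still, flat on the tray's floor inside its walls (centre within 65 mm of the tray's centre, underside within 6 mm of the floor, tilted less than 4 degrees); the round plate is within 15 mm of its start, on its pins (horizontal distance between nest_plate and tray below 0.065 m and z of nest_plate in the frame of tray between 0.001 and 0.011 m and angle between nest_plate's own z axis and vertical below 0.07 rad and linear speed of nest_plate below 0.02 m/s and distance of round_plate from where it was at the start of the episode below 0.015 m); the robot touches nothing.
It fails at once if the rectangular plate is cocked by more than 10 degrees (angle between nest_plate's own z axis and vertical above 0.175 rad).
It fails at once if the rectangular plate is let go more than 20 mm above the tray's floor (horizontal distance between nest_plate and tray below 0.12 m and z of nest_plate in the frame of tray above 0.025 m and contact force between the fingers and nest_plate below 0.05 N).
It fails at once if the round plate is moved by more than 15 mm (distance of round_plate from where it was at the start of the episode above 0.015 m).
It also fails if it takes over 45 s, if anything falls off the work surface, if the arm or the gripper's body presses on something with over 40 N, if the wrist force passes 120 N, or if a joint passes its speed limit or range.

## Robot

A 6-joint arm with a two-finger parallel gripper is mounted at the origin on the work surface. World frame = base frame: x ahead of the robot, y to its left, z up, the work surface at z = 0. Lengths are in m, angles in rad, forces in N, time in s.
With the tool pointing down it reaches from about 0.375 to 0.975 m from the base axis. Payload 3.8 kg.
Tool frame: the origin (TCP) lies between the finger pads; the fingertips stand 17 mm ahead of it and the grasp point (between the pads) lies 2 mm behind it; z points along the fingers, y is the line along which they close (so a half turn about z gives the same grasp; the last joint's range is limited). The gripper opens to 88 mm and grips with 3 to 60 N. Pads are 18 mm wide; open, the fingers measure 123 mm over their backs; the gripper's body (75 mm by 187 mm) begins 45 mm behind the grasp point.
Start: joints at [1.137, 0.264, 1.604, -0, 1.274, -0.037], TCP at [0.261, 0.623, 0.256] pointing down, gripper open.
Joint ranges: [-2.63, 2.63], [-0.94, 2.18], [0.31, 2.57], [-1.31, 4.45], [0, 2.66], [-2.55, 2.55]. Speed limits (rad/s): [2.57, 2.57, 3.14, 3.14, 3.14, 3.14].

## Interface

Orientations are given as a 3x3 rotation matrix whose columns are the frame's x, y, z axes.
In Python, from cell import robot, cams, order gives the robot as it stands.
- The arm moves only by the tool play_rows, never from a script. Its arguments are lists of equal length, an entry for each row: "delta_pos": the shift along the tool's x, y, z in m, a list of three; "twist": the turn, a rotation vector about the tool's x, y, z in units of 5 degrees (1.0 is 5 degrees), a list of three; "grip": the gripper's target within -1 to 1 (fully open at 1, half-way at 0, shut at -1). In form: {"delta_pos": [[dx, dy, dz], ...], "twist": [[rx, ry, rz], ...], "grip": [grip, ...]}. A call has 1 to 20 rows; each row is the pose to reach, as a shift and turn from the pose commanded when the call began, along the tool's axes at that moment; what a row does not reach only later rows make up. A row lasts 1/8 s, in which the tool goes at most 62.5 mm and 10.7 degrees, less where a joint would pass 70% of its speed; a pose out of reach is approached as far as the arm can. A call with a gripper value outside its range is refused whole. The fingers move at their own pace and stop on an object; "grip_force" is the grip in N (left out, the last holds). Time passes only in rows, so rows that repeat a pose let the fingers close. It gives the time, the measured TCP pose, the force, the opening and the grip force at its end, in the units of the state.
- robot.state(): the state, without advancing time (a new reading comes with each control period).
- cams.capture(name): name is "scene" or "top" or "wrist"; returns (picture, depth): 384x512x3 uint8, red, green, blue; 384x512 float32, m along the optical axis (not along the pixel's ray), 0 where there is no reading.
- cams.camera_params(name): a dict with "vertical_fov" (degrees; the focal length in pixels is half the picture's height over the tangent of half this angle, whatever the lens; pixels are square), "cx", "cy" (the principal point, pixels), "origin" and "orientation" of the camera in the world; the wrist camera has in their place "tool_from_camera" (4x4, takes a point from camera to tool coordinates, whose origin is the TCP and whose axes are the flange's). Camera axes: x right, y down, z forward; pixel columns grow to the right and rows downward; lengths in m; the calibration is good to about 2 mm. A picture is of the moment at which its call begins: read the wrist's pose just before it. camera_params takes no time and is no camera call.
- order.finish_job(): hands the job in; it is judged then, once.
The state is a dict: "time": time; "q": joint angles; "qvel": joint speeds; "joint_efforts": joint torques, N m; "eef_pos": TCP position; "tcp_rot": TCP orientation; "contact_force": force on the tool from outside, world axes, zero at the start; "torque": the same for the moment, N m; "gripper_width": opening from 0.0 (shut) to 1.0 (fully open); "grasp_force": force on a finger pad.
Only numpy, scipy, OpenCV 4.12 (cv2) and the standard library are available. Lean on these libraries where they do the work, as an engineer would, in place of code of your own. Each camera call takes 0.05 s, during which the arm holds its last target. There are 200 camera calls.

## Working session

There is one attempt and no reset: what is moved stays moved. The work goes in short steps, Python scripts to look and compute and a tool call to move; the robot and the scene stay as the last step left them, time stands still between calls to the robot, and variables do not carry over. Pictures are saved under pics/ and viewed, at most 10 in all, crops included, and the job is handed in when it is done.

Besides the shell and the picture viewer there is one more tool, called after ">>>" by a JSON object that holds its "api" and its "payload". play_rows: Moves the arm, as the interface text tells. Its arguments: {"type":"object","properties":{"delta_pos":{"type":"array","items":{"type":"array","items":{"type":"number"}}},"twist":{"type":"array","items":{"type":"array","items":{"type":"number"}}},"grip":{"type":"array","items":{"type":"number"}},"grip_force":{"type":"number"}},"required":["delta_pos","twist","grip"]}

```bash
mkdir -p pics
cat > h.py <<'E'
import numpy as np, cv2
from cell import robot, cams, order
def grab(n):
    s=robot.state(); im,d=cams.capture(n); p=cams.camera_params(n)
    f=192/np.tan(np.radians(p["vertical_fov"])/2)
    if "origin" in p: R=np.array(p["orientation"]);o=np.array(p["origin"])
    else:
        T=np.array(p["tool_from_camera"]);Rt=np.array(s["tcp_rot"])
        R=Rt@T[:3,:3];o=Rt@T[:3,3]+np.array(s["eef_pos"])
    v,u=np.mgrid[:384,:512]
    P=np.stack([(u-p["cx"])/f*d,(v-p["cy"])/f*d,d],-1)@R.T+o
    P[d==0]=np.nan
    return im,P
def save(n,im): cv2.imwrite("pics/"+n,im[...,::-1])
E
python3 - <<'E'
from h import *
for n in("top","scene"):
    im,P=grab(n); np.savez(n+".npz",im=im,P=P); save(n+".png",im); print(cams.camera_params(n))
save("both.png",np.hstack([np.load(n+".npz")["im"] for n in("top",)]))
print(robot.state())
E
```

```text
{'vertical_fov': 44.39884448936342, 'cx': 256.0149056995038, 'cy': 193.0005225456329, 'origin': array([ 0.22131337, -0.09614347,  1.69549991]), 'orientation': array([[ 0.02052838, -0.99304605,  0.11592295],
       [-0.99975719, -0.01946041,  0.01033715],
       [-0.00800936, -0.11610701, -0.99320442]])}
{'vertical_fov': 49.12304110753858, 'cx': 262.2635275790717, 'cy': 195.02150462167359, 'origin': array([ 1.14948939, -0.04123448,  1.20743122]), 'orientation': array([[-0.05279142,  0.8393901 , -0.54095964],
       [ 0.99853729,  0.05070562, -0.01876739],
       [ 0.01167653, -0.54115913, -0.84083914]])}
{'time': 0.1, 'q': array([ 1.13707198e+00,  2.64687484e-01,  1.60520615e+00,  6.74319927e-06,
        1.27368872e+00, -3.69089705e-02]), 'qvel': array([ 0.00041362, -0.00215441, -0.00404507,  0.00027531, -0.0001747 ,
        0.00168384]), 'joint_efforts': array([-2.33266462e-05, -5.03617465e+01, -3.58074081e+01,  7.29818665e-02,
        2.33405741e-02, -8.01676242e-05]), 'eef_pos': array([0.26063321, 0.62201179, 0.25452284]), 'tcp_rot': array([[-9.22295674e-01,  3.86484127e-01, -8.42027087e-04],
       [ 3.86485036e-01,  9.22293916e-01, -1.80275463e-03],
       [ 7.98604103e-05, -1.98810366e-03, -9.99998021e-01]]), 'contact_force': array([-0.34459801,  0.32525647, -0.02904729]), 'torque': array([ 0.01928302, -0.00135115,  0.04606805]), 'grasp_force': 0.0, 'gripper_width': 0.999971209496036}
```

View pics/top.png

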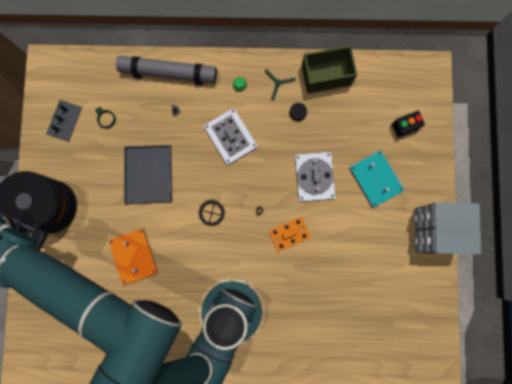

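View pics/scene.png

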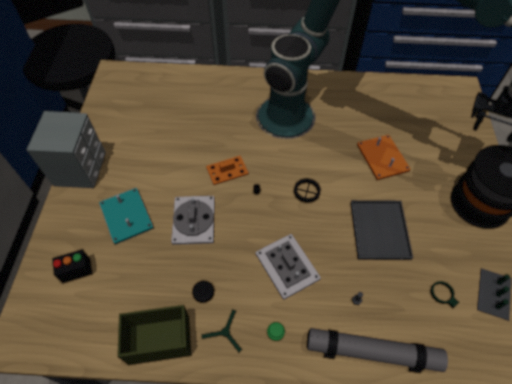

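The top view shows these things that could be confused:
- **Grey rectangular plate:** on a white fixture at (231,136). This is the target.
- **Orange plate:** at (290,234), a decoy.
- **Round plate:** at (315,176), to be left alone.
- **Orange and turquoise fixtures:** at (133,256) and (376,178), decoys.
- **Dark flat tray:** at (148,174). The green bin at (328,70) is not it.

Next I'll measure the target and the tray.

Run:
```python
from h import *
def rect(pts):
    (c,s,a)=cv2.minAreaRect(pts.astype(np.float32)); return np.round(c,4),np.round(s,4),round(a,1)
crops=[]
for n in("top","scene"):
    z=np.load(n+".npz");im,P=z["im"],z["P"]
    cs=dict(plate=(231,136),tray=(148,174)) if n=="top" else dict(plate=(288,265),tray=(380,230))
    for k,(u,v) in cs.items():
        w=45
        Q=P[v-w:v+w,u-w:u+w].reshape(-1,3); 
        for lo,hi in ((.003,.012),(.012,.024),(.024,.035),(.045,.075)):
            m=(Q[:,2]>lo)&(Q[:,2]<hi)
            if m.sum()>4: print(n,k,lo,hi,m.sum(),rect(Q[m,:2]),np.median(Q[m],0).round(4))
        c=im[v-w:v+w,u-w:u+w]; crops.append(cv2.resize(c,(380,290),interpolation=cv2.INTER_CUBIC))
save("crop.png",np.vstack([np.hstack(crops[:2]),np.hstack(crops[2:])]))
```

```text
top plate 0.003 0.012 939 (array([0.6309, 0.0211]), array([0.3352, 0.3304]), 1.0) [0.6359 0.0177 0.0049]
top plate 0.012 0.024 893 (array([ 0.6337, -0.0441]), array([0.2177, 0.2657]), 26.0) [0.6216 0.0155 0.0182]
top plate 0.024 0.035 489 (array([0.6267, 0.0156]), array([0.1524, 0.1232]), 35.3) [0.621  0.018  0.0276]
top plate 0.045 0.075 94 (array([0.625 , 0.0189]), array([0.1069, 0.0188]), 32.2) [0.6231 0.0176 0.0598]
top tray 0.003 0.012 1913 (array([0.4843, 0.3191]), array([0.3306, 0.3299]), 1.5) [0.4779 0.3133 0.0054]
top tray 0.012 0.024 352 (array([0.4807, 0.3217]), array([0.2764, 0.2059]), 9.6) [0.4791 0.3287 0.0173]
top tray 0.024 0.035 19 (array([0.4782, 0.3148]), array([0.2045, 0.169 ]), 3.8) [0.4322 0.3898 0.0255]
scene plate 0.003 0.012 445 (array([0.6153, 0.027 ]), array([0.2963, 0.2879]), 3.3) [0.6306 0.0291 0.004 ]
scene plate 0.012 0.024 1166 (array([0.6318, 0.022 ]), array([0.171 , 0.1315]), 32.6) [0.6471 0.0206 0.0175]
scene plate 0.024 0.035 866 (array([0.6314, 0.025 ]), array([0.1569, 0.0969]), 36.3) [0.6391 0.0237 0.0275]
scene plate 0.045 0.075 156 (array([0.6315, 0.022 ]), array([0.1088, 0.0188]), 32.5) [0.6339 0.021  0.0612]
scene tray 0.003 0.012 2435 (array([0.4733, 0.3296]), array([0.3314, 0.3303]), 2.8) [0.4861 0.3206 0.0052]
scene tray 0.012 0.024 455 (array([0.4862, 0.3194]), array([0.2147, 0.1716]), 3.1) [0.4934 0.3202 0.0178]
scene tray 0.024 0.035 8 (array([0.4913, 0.3138]), array([0.207 , 0.1602]), 1.5) [0.4796 0.2368 0.0245]
```

View pics/crop.png

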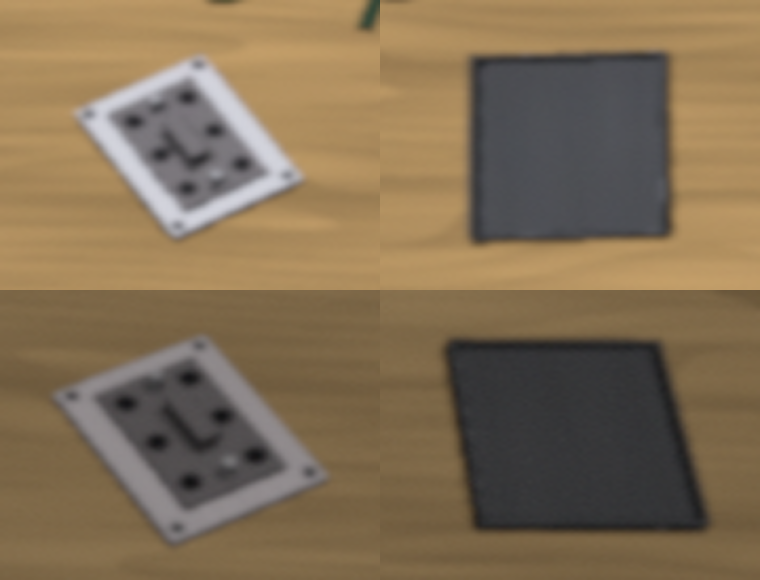

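Both crops match the description: the grey plate has six dots, a handle and two pins on a white base, and the dark tray is shallow and empty. The two cameras agree to within about 7 mm, so I'll move above the plate and take one close look.

```bash
cat >> h.py <<'E'
def go(xyz,yaw):  # yaw of tool y in world deg, tool down
    s=robot.state();R=np.array(s["tcp_rot"]);a=np.radians(yaw)
    y=np.array([np.cos(a),np.sin(a),0]);z=np.array([0,0,-1.]);G=np.stack([np.cross(y,z),y,z],1)
    from scipy.spatial.transform import Rotation as r
    print("delta",(R.T@(np.array(xyz)-s["eef_pos"])).round(4),"twist",(r.from_matrix(R.T@G).as_rotvec()/np.radians(5)).round(2))
E
python3 - <<'E'
from h import *
go([.629,.0205,.23],122.5)
E
```

```text
delta [-0.5722 -0.4124  0.0253] twist [-2.000e-02 -1.000e-02 -1.105e+01]
```

>>> {"api": "play_rows", "payload": {"delta_pos": [[-0.02,-0.015,0],[-0.06,-0.043,0],[-0.1,-0.072,0],[-0.14,-0.1,0],[-0.18,-0.13,0],[-0.22,-0.16,0],[-0.26,-0.19,0],[-0.3,-0.216,0],[-0.34,-0.245,0],[-0.38,-0.274,0],[-0.42,-0.303,0.005],[-0.46,-0.331,0.01],[-0.5,-0.36,0.015],[-0.535,-0.385,0.02],[-0.56,-0.403,0.025],[-0.572,-0.412,0.025],[-0.572,-0.412,0.025],[-0.572,-0.412,0.025]], "twist": [[0,0,-0.4],[0,0,-1.2],[0,0,-2],[0,0,-2.7],[0,0,-3.5],[0,0,-4.3],[0,0,-5],[0,0,-5.8],[0,0,-6.6],[0,0,-7.4],[0,0,-8.1],[0,0,-8.9],[0,0,-9.7],[0,0,-10.4],[0,0,-10.8],[0,0,-11],[0,0,-11],[0,0,-11]], "grip": [1,1,1,1,1,1,1,1,1,1,1,1,1,1,1,1,1,1]}}

```text
time: 2.35
eef_pos: [0.6287, 0.022, 0.2304]
tcp_rot: [[-0.846, -0.534, -0.001], [-0.534, 0.846, 0.0], [0.001, 0.001, -1.0]]
contact_force: [0.4, 0.7, 0.0]
gripper_width: 1.003
grasp_force: 0.0
```

Run:
```python
from h import *
im,P=grab("wrist"); np.savez("w1.npz",im=im,P=P); save("w1.png",im)
Q=P.reshape(-1,3); near=np.hypot(Q[:,0]-.629,Q[:,1]-.02)<.12
for lo,hi in ((.01,.023),(.023,.033),(.058,.072)):
    m=near&(Q[:,2]>lo)&(Q[:,2]<hi)
    if m.sum(): print(lo,m.sum(),cv2.minAreaRect(Q[m,:2].astype(np.float32)),np.median(Q[m],0))
m=near&(np.hypot(Q[:,0]-.629,Q[:,1]-.02)<.032)&(Q[:,2]>.056)
print("handle",m.sum(),cv2.minAreaRect(Q[m,:2].astype(np.float32)),np.median(Q[m],0))
s=robot.state();print(s["eef_pos"],s["time"]);print(s["tcp_rot"])
```

```text
0.01 9240 ((0.629002571105957, 0.020167075097560883), (0.16976314783096313, 0.13022014498710632), 32.57144546508789) [0.61307377 0.01031182 0.01812687]
0.023 8825 ((0.6295743584632874, 0.020464912056922913), (0.130232572555542, 0.08419904112815857), 32.53783416748047) [0.62255053 0.01693313 0.02820451]
0.058 1140 ((0.6287472248077393, 0.019958147779107094), (0.10816075652837753, 0.017936721444129944), 32.58622360229492) [0.62768192 0.01950112 0.06389877]
handle 12790 ((0.6211391687393188, 0.021858302876353264), (0.05658620223402977, 0.047684360295534134), 53.72298812866211) [0.60990234 0.00969116 0.2953651 ]
[0.62872753 0.02221005 0.23054656] 2.4
[[-8.45432841e-01 -5.34081494e-01 -5.18427713e-04]
 [-5.34081676e-01  8.45432829e-01  3.08046000e-04]
 [ 2.73774140e-04  5.37314947e-04 -9.99999818e-01]]
```

View pics/w1.png

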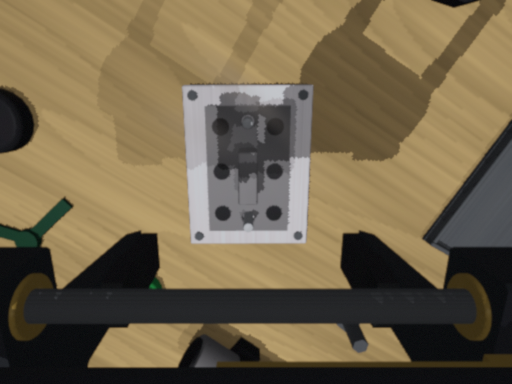

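The close wrist view shows the plate at about (248,170). The measured sizes match (170×130 base, 130×84 plate) and so do the heights (18, 28 and 64 mm). The centre is (0.629, 0.020) and the yaw 32.6°, so I can descend.

Run:
```python
from h import *
go([.629,.0203,.05],122.56)
```

```text
delta [ 0.0007 -0.0019  0.1805] twist [ 0.01 -0.   -0.06]
```

>>> {"api": "play_rows", "payload": {"delta_pos": [[0.001,-0.002,0.015],[0.001,-0.002,0.04],[0.001,-0.002,0.065],[0.001,-0.002,0.09],[0.001,-0.002,0.115],[0.001,-0.002,0.135],[0.001,-0.002,0.15],[0.001,-0.002,0.163],[0.001,-0.002,0.173],[0.001,-0.002,0.18],[0.001,-0.002,0.18],[0.001,-0.002,0.18]], "twist": [[0,0,0],[0,0,0],[0,0,0],[0,0,0],[0,0,0],[0,0,0],[0,0,0],[0,0,0],[0,0,0],[0,0,0],[0,0,0],[0,0,0]], "grip": [1,1,1,1,1,1,1,1,1,1,1,1]}}

```text
time: 3.9
eef_pos: [0.6299, 0.0193, 0.0513]
tcp_rot: [[-0.846, -0.534, 0.001], [-0.534, 0.846, -0.0], [-0.001, -0.001, -1.0]]
contact_force: [0.3, -0.6, 0.2]
gripper_width: 1.0
grasp_force: 0.0
```

Run:
```python
from h import *
go([.629,.0203,.05],122.56)
```

```text
delta [0.0002 0.0014 0.0013] twist [-0.01  0.01 -0.06]
```

Close enough. I'll close on the handle with a firm grip.

>>> {"api": "play_rows", "payload": {"delta_pos": [[0,0.001,0.001],[0,0.001,0.001],[0,0.001,0.001],[0,0.001,0.001],[0,0.001,0.001],[0,0.001,0.001],[0,0.001,0.001],[0,0.001,0.001],[0,0.001,0.001],[0,0.001,0.001]], "twist": [[0,0,0],[0,0,0],[0,0,0],[0,0,0],[0,0,0],[0,0,0],[0,0,0],[0,0,0],[0,0,0],[0,0,0]], "grip": [-1,-1,-1,-1,-1,-1,-1,-1,-1,-1], "grip_force": 35}}

```text
time: 5.15
eef_pos: [0.6289, 0.0201, 0.0497]
tcp_rot: [[-0.846, -0.534, -0.0], [-0.534, 0.846, 0.0], [0.0, 0.0, -1.0]]
contact_force: [0.0, 0.9, 0.4]
gripper_width: 0.198
grasp_force: 35.0
```

The opening is 17.4 mm, which matches the 18 mm handle. Now I'll lift straight up, slowly.

>>> {"api": "play_rows", "payload": {"delta_pos": [[0,0,-0.002],[0,0,-0.006],[0,0,-0.012],[0,0,-0.018],[0,0,-0.025],[0,0,-0.033],[0,0,-0.042],[0,0,-0.051],[0,0,-0.06],[0,0,-0.069],[0,0,-0.078],[0,0,-0.086],[0,0,-0.093],[0,0,-0.098],[0,0,-0.1],[0,0,-0.1],[0,0,-0.1]], "twist": [[0,0,0],[0,0,0],[0,0,0],[0,0,0],[0,0,0],[0,0,0],[0,0,0],[0,0,0],[0,0,0],[0,0,0],[0,0,0],[0,0,0],[0,0,0],[0,0,0],[0,0,0],[0,0,0],[0,0,0]], "grip": [-1,-1,-1,-1,-1,-1,-1,-1,-1,-1,-1,-1,-1,-1,-1,-1,-1]}}

```text
time: 7.28
eef_pos: [0.6286, 0.0201, 0.1493]
tcp_rot: [[-0.846, -0.534, -0.001], [-0.534, 0.846, -0.0], [0.001, 0.0, -1.0]]
contact_force: [0.7, -0.1, -2.7]
gripper_width: 0.202
grasp_force: 35.0
```

Run:
```python
from h import *
im,P=grab("scene"); Q=P.reshape(-1,3); m=(np.hypot(Q[:,0]-.629,Q[:,1]-.02)<.09)&(Q[:,2]>.1)&(Q[:,2]<.14)
A=Q[m]; A=A[(A[:,2]>.122)&(A[:,2]<.134)]; print(len(A),np.median(A,0), np.linalg.lstsq(np.c_[A[:,:2],np.ones(len(A))],A[:,2],rcond=None)[0])
# tray from rim edges in wrist and scene views
for n in("scene","top","wrist"):
    im,P=grab(n) if n!="scene" else (im,P); Q=P.reshape(-1,3)
    m=(abs(Q[:,0]-.483)<.125)&(abs(Q[:,1]-.32)<.105)&(Q[:,2]>.014)&(Q[:,2]<.03)
    if m.sum()>20: print(n,m.sum(),cv2.minAreaRect(Q[m,:2].astype(np.float32)))
go([.483,.32,.15],92.5)
```

```text
629 [0.65959871 0.0369797  0.1270233 ] [-0.00366657 -0.0023882   0.12948928]
scene 400 ((0.48650023341178894, 0.31906658411026), (0.21378777921199799, 0.1733788251876831), 2.8843677043914795)
top 298 ((0.479205846786499, 0.31493645906448364), (0.21062223613262177, 0.1722089648246765), 3.1768527030944824)
wrist 519 ((0.5705294013023376, 0.23745787143707275), (0.04653209075331688, 0.01706569828093052), 23.34284019470215)
delta [-0.0369  0.3313 -0.0005] twist [ 0.   -0.01  5.95]
```

The plate is up and level (tilt about 0.2°, weight 2.7 N). The tray is at (0.4835, 0.317), yaw 3°. I'll carry it there at the same height, turning the plate to line up with the tray.

>>> {"api": "play_rows", "payload": {"delta_pos": [[0,0.005,0],[-0.002,0.015,0],[-0.003,0.03,0],[-0.006,0.05,0],[-0.008,0.075,0],[-0.011,0.1,0],[-0.014,0.125,0],[-0.017,0.15,0],[-0.02,0.175,0],[-0.023,0.2,0],[-0.026,0.225,0],[-0.029,0.25,0],[-0.032,0.272,0],[-0.034,0.292,0],[-0.036,0.308,0],[-0.037,0.32,0],[-0.037,0.327,0],[-0.037,0.329,0],[-0.037,0.329,0],[-0.037,0.329,0]], "twist": [[0,0,0.1],[0,0,0.3],[0,0,0.5],[0,0,0.9],[0,0,1.3],[0,0,1.8],[0,0,2.2],[0,0,2.7],[0,0,3.1],[0,0,3.6],[0,0,4],[0,0,4.5],[0,0,4.9],[0,0,5.3],[0,0,5.6],[0,0,5.8],[0,0,5.9],[0,0,5.9],[0,0,5.9],[0,0,5.9]], "grip": [-1,-1,-1,-1,-1,-1,-1,-1,-1,-1,-1,-1,-1,-1,-1,-1,-1,-1,-1,-1]}}

```text
time: 9.93
eef_pos: [0.4847, 0.3177, 0.1497]
tcp_rot: [[-0.999, -0.048, 0.0], [-0.048, 0.999, -0.0], [-0.0, -0.0, -1.0]]
contact_force: [0.2, -0.1, -3.2]
gripper_width: 0.204
grasp_force: 35.0
```

Run:
```python
from h import *
im,P=grab("wrist"); save("w2.png",im); Q=P.reshape(-1,3)
m=(abs(Q[:,0]-.483)<.125)&(abs(Q[:,1]-.317)<.105)&(Q[:,2]>.014)&(Q[:,2]<.03)
print(m.sum(),cv2.minAreaRect(Q[m,:2].astype(np.float32)))
m=(abs(Q[:,0]-.483)<.09)&(abs(Q[:,1]-.317)<.07)&(Q[:,2]>.12)&(Q[:,2]<.135)
A=Q[m];print(len(A),np.median(A,0),cv2.minAreaRect(A[:,:2].astype(np.float32)))
go([.4835,.317,.037],93)
```

```text
4871 ((0.4577414393424988, 0.31639164686203003), (0.15806221961975098, 0.17048990726470947), 3.0598340034484863)
23193 [0.44941075 0.31675544 0.12822431] ((0.4851275384426117, 0.31795233488082886), (0.13108696043491364, 0.0846872329711914), 2.8803532123565674)
delta [ 0.0013 -0.0006  0.1127] twist [-0.   -0.   -0.05]
```

View pics/w2.png

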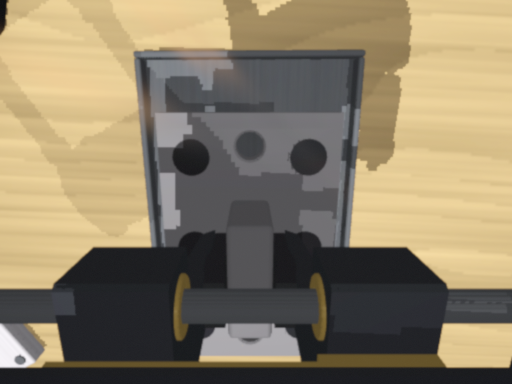

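The plate hangs level and centred over the tray: the tray rim spans columns 137 to 362 and the plate lies inside it. Its underside is at about 0.118 m, so I need to go down about 113 mm. I'll lower to just above the floor first.

>>> {"api": "play_rows", "payload": {"delta_pos": [[0,0,0.003],[0,0,0.01],[0,0,0.02],[0,0,0.032],[0,0,0.044],[0,0,0.056],[0,0,0.067],[0,0,0.077],[0,0,0.086],[0,0,0.094],[0,0,0.1],[0,0,0.104],[0,0,0.107],[0,0,0.109],[0,0,0.11],[0,0,0.11],[0,0,0.11]], "twist": [[0,0,0],[0,0,0],[0,0,0],[0,0,0],[0,0,0],[0,0,0],[0,0,0],[0,0,0],[0,0,0],[0,0,0],[0,0,0],[0,0,0],[0,0,0],[0,0,0],[0,0,0],[0,0,0],[0,0,0]], "grip": [-1,-1,-1,-1,-1,-1,-1,-1,-1,-1,-1,-1,-1,-1,-1,-1,-1]}}

```text
time: 12.1
eef_pos: [0.4847, 0.3182, 0.0399]
tcp_rot: [[-0.999, -0.048, 0.0], [-0.048, 0.999, 0.0], [-0.0, 0.0, -1.0]]
contact_force: [0.6, 0.0, -1.2]
gripper_width: 0.202
grasp_force: 35.0
```

>>> {"api": "play_rows", "payload": {"delta_pos": [[0,0,0.0005],[0,0,0.001],[0,0,0.0015],[0,0,0.002],[0,0,0.002]], "twist": [[0,0,0],[0,0,0],[0,0,0],[0,0,0],[0,0,0]], "grip": [-1,-1,-1,-1,-1]}}

```text
time: 12.72
eef_pos: [0.4845, 0.318, 0.0376]
tcp_rot: [[-0.999, -0.048, -0.0], [-0.048, 0.999, -0.0], [0.0, -0.0, -1.0]]
contact_force: [-0.7, -0.5, -1.9]
gripper_width: 0.201
grasp_force: 35.0
```

>>> {"api": "play_rows", "payload": {"delta_pos": [[0,0,0.0005],[0,0,0.001],[0,0,0.001],[0,0,0.001]], "twist": [[0,0,0],[0,0,0],[0,0,0],[0,0,0]], "grip": [-1,-1,-1,-1]}}

```text
time: 13.22
eef_pos: [0.4845, 0.3181, 0.0367]
tcp_rot: [[-0.999, -0.048, 0.0], [-0.048, 0.999, 0.0], [-0.0, 0.0, -1.0]]
contact_force: [0.2, 0.0, -1.4]
gripper_width: 0.202
grasp_force: 35.0
```

>>> {"api": "play_rows", "payload": {"delta_pos": [[0,0,0.0005],[0,0,0.001],[0,0,0.001],[0,0,0.001]], "twist": [[0,0,0],[0,0,0],[0,0,0],[0,0,0]], "grip": [-1,-1,-1,-1]}}

```text
time: 13.72
eef_pos: [0.4845, 0.3181, 0.0366]
tcp_rot: [[-0.999, -0.048, -0.0], [-0.048, 0.999, -0.0], [0.0, -0.0, -1.0]]
contact_force: [-3.0, -2.9, 5.8]
gripper_width: 0.2
grasp_force: 35.0
```

The force has reversed to +5.8 N, so the plate is on the floor. I'll open and withdraw.

>>> {"api": "play_rows", "payload": {"delta_pos": [[0,0,-0.0005],[0,0,-0.0005],[0,0,-0.0005],[0,0,-0.0005],[0,0,-0.0005],[0,0,-0.0005],[0,0,-0.0005],[0,0,-0.0005],[0,0,-0.005],[0,0,-0.015],[0,0,-0.03],[0,0,-0.05],[0,0,-0.08],[0,0,-0.11],[0,0,-0.14],[0,0,-0.16],[0,0,-0.16],[0,0,-0.16]], "twist": [[0,0,0],[0,0,0],[0,0,0],[0,0,0],[0,0,0],[0,0,0],[0,0,0],[0,0,0],[0,0,0],[0,0,0],[0,0,0],[0,0,0],[0,0,0],[0,0,0],[0,0,0],[0,0,0],[0,0,0],[0,0,0]], "grip": [-0.4,-0.2,0,0.2,0.2,0.2,0.2,0.2,0.2,0.2,0.2,0.2,0.2,0.2,0.2,0.2,0.2,0.2]}}

```text
time: 15.98
eef_pos: [0.4839, 0.3177, 0.1948]
tcp_rot: [[-0.999, -0.048, -0.001], [-0.048, 0.999, -0.001], [0.001, -0.001, -1.0]]
contact_force: [-0.4, -0.4, 0.6]
gripper_width: 0.596
grasp_force: 0.0
```

Run:
```python
from h import *
im,P=grab("wrist"); save("w3.png",im); Q=P.reshape(-1,3)
b=(abs(Q[:,0]-.485)<.125)&(abs(Q[:,1]-.317)<.105)
A=Q[b&(Q[:,2]>.011)&(Q[:,2]<.03)];print("tray",cv2.minAreaRect(A[:,:2].astype(np.float32)))
A=Q[(abs(Q[:,0]-.485)<.06)&(abs(Q[:,1]-.318)<.038)&(Q[:,2]>.011)&(Q[:,2]<.02)]
print("plate",len(A),np.median(A,0),np.linalg.lstsq(np.c_[A[:,:2],np.ones(len(A))],A[:,2],rcond=None)[0])
```

```text
tray ((0.48371702432632446, 0.31763318181037903), (0.20962049067020416, 0.17057402431964874), 2.8696460723876953)
plate 8150 [0.47717552 0.31719541 0.015258  ] [ 0.00090023 -0.00075369  0.01506554]
```

View pics/w3.png

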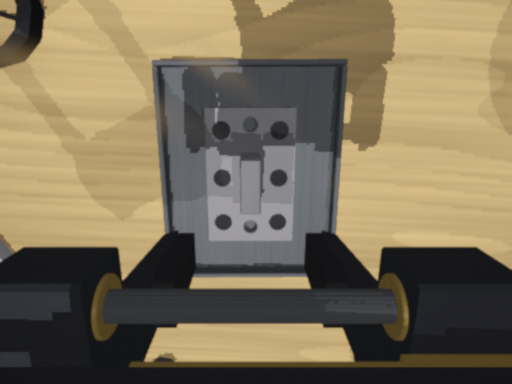

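The plate lies flat and centred in the tray at (250,175). Its top is at 15 mm, so its underside is on the floor. The gripper is clear, so I'll hand in.

```bash
python3 -c "
from cell import order; print(order.finish_job())"
```

```text
the job is handed in; nothing more can be done
None
```

The rectangular plate was lifted level off its pins and now lies flat and centred on the tray floor, released. The round plate was never touched, and the job was handed in at about 16 s; no verdict was returned.

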